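Rig the thermometer on the jam pan

ROBOT

A 6-joint arm with a two-finger parallel gripper is mounted at the origin on a cart in front of the work surface, level with it; the furniture and walls round the work are solid. World frame = base frame: x ahead of the robot, y to its left, z up, the work surface at z = 0. Lengths are in m, angles in rad, forces in N, time in s.
With the tool pointing down it reaches from about 0.425 to 0.95 m from the base axis. Payload 3.5 kg.
Tool frame: the origin (TCP) lies midway between the tips of the shut fingers; the grasp point (between the pads) lies 19 mm behind it; z points along the fingers, y is the line along which they close (so a half turn about z gives the same grasp; the last joint's range is limited). The gripper opens to 85 mm and grips with 20 to 120 N. Pads are 22 mm wide; open, the fingers measure 114 mm over their backs; the gripper's body (76 mm by 85 mm) begins 54 mm behind the grasp point. The pads swing forward as they close: fully open they stand 13 mm farther back than shut.
Start: joints at [-1.354, 0.286, 1.577, -0, 1.279, -0.15], TCP at [0.242, -0.63, 0.231] pointing down, gripper open.
Joint ranges: [-2.77, 2.77], [-0.9, 2.22], [0.21, 2.48], [-1.53, 4.67], [0.24, 2.81], [-2.84, 2.84]. Speed limits (rad/s): [2.79, 2.79, 3.14, 3.14, 3.14, 3.14].

INTERFACE

Orientations are given as a unit quaternion [w, x, y, z].
In Python, from cell import ctrl, read_camera gives the robot as it stands. The module is installed in compiled form; this text tells all that it offers.
- The arm moves only by the tool apply_moves, never from a script. Its argument "motion" is a list that holds one entry, the list of rows, each a list of 7 numbers: the shift along the tool's x, y, z as a fraction of full scale, then the turn, a rotation vector about the tool's x, y, z as a fraction of full scale, then the opening, from 0 (shut) to 1 (fully open). A call has 1 to 20 rows; each row is the pose to reach, as a shift and turn from the pose commanded when the call began, along the tool's axes at that moment, turning the shorter way round; what a row does not reach only later rows make up. Full scale, the value 1, is 0.2 m for a shift and 180 degrees for a turn. A row lasts 1/12 s, in which the tool goes at most 41.7 mm and 7.16 degrees, less where a joint would pass 70% of its speed; a pose out of reach is approached as far as the arm can. A call with a number of a shift or a turn outside -1 to 1 is refused whole. A call with a gripper value outside its range is refused whole. The fingers move at their own pace and stop on an object; "force" is the grip in N (left out, the last holds). Time passes only in rows, so rows that repeat a pose let the fingers close. It gives the time, the measured TCP pose, the force, the opening and the grip force at its end, in the units of the state.
- ctrl.read_state(): the state, without advancing time (a new reading comes with each control period).
- read_camera(name): name is "scene" or "top" or "wrist"; returns a dict with "color" (480x640x3 uint8, red, green, blue), "depth" (480x640 float32, m along the optical axis (not along the pixel's ray), 0 where there is no reading), "fx", "fy", "cx", "cy" (pixels), "rvec" (rotation vector, rad) and "tvec" (3), from world to camera coordinates, as OpenCV has them; the wrist camera has in their place "hand_eye" (4x4, takes a point from camera to tool coordinates, whose origin is the TCP and whose axes are the flange's). Camera axes: x right, y down, z forward; pixel columns grow to the right and rows downward; lengths in m; the calibration is good to about 2 mm. A picture is of the moment at which its call begins: read the wrist's pose just before it.
- ctrl.hand_in(): hands the job in; it is judged then, once.
The state is a dict: "time": time; "qpos": joint angles; "joint_vel": joint speeds; "joint_torque": joint torques, N m; "position": TCP position; "ee_rot": TCP orientation; "force": force on the tool from outside, world axes, zero at the start; "torque": the same for the moment, N m; "width": finger opening in m; "gripper_force": force on a finger pad.
Only numpy, scipy, OpenCV 4.12 (cv2) and the standard library are available. Lean on these libraries where they do the work, as an engineer would, in place of code of your own. Each camera call takes 0.05 s, during which the arm holds its last target. There are 200 camera calls.

TASK

Get the jam pan ready: hook the loose steel bracket into the slotted upright on the pan and press it down until it is fully home and the dark spring tongue has snapped out over its top. Then take the probe thermometer from the mug and stand it upright in the hole of the bracket, stem down into the pan, collar flat on the bracket, and let go. Leave the bottle and the two jars on the tray standing where they are, and do not knock the mug over.

Things in the scene. Friction and masses are not known exactly. Their poses are not given: they have to be found in the camera images.
- pan: steel jam pan, fixed on the left grate. Origin under the centre of its bottom, z up; rim at z 66 mm, radius 97, floor at z 5. Loop handles reach to y +-125 at z 55. On its +x side stands a slotted upright: width 56 along y, top at z 174, flat front face at x 99 looking to the pan's -x (over the pan, roughly towards the robot)
- slots (a point): point of the pan, on the middle of the upright's front face at (99, 0, 111) mm in the pan's frame (axes as the pan's). The face is a 4 mm plate, open behind. Slots 8 mm wide in two columns centred at y +-16; in each column one slot from z -25 to -3 and one from z 3 to 25 of this point
- dock (a point): point of the pan at (48.5, 0, 74) mm (axes as the pan's): the locked bracket's origin lies here, its axes along the pan's. To hook it in: start about 60 mm before it (-x), 12 mm above it; move along +x until the origin is 12 mm straight above the dock (the hooks then have 2 mm room all round in the slots); press 12 mm straight down
- tongue (a joint): dark spring tongue (12 mm wide) hinged in the middle of the upright above the slots. 0 rad: sprung out, its nose 5 mm out of the face and 1.5 mm over the locked bracket's top. The bracket's rear edge pushes it back, to about 0.1 rad, while hooked in and pressed down; it snaps back to 0 when the bracket is home. Pressing takes about 5 to 15 N
- bracket: loose bracket of 4 mm steel sheet, 0.2 kg, an upside-down U channel standing on the tray: 100 long (x), 36 wide (y), 50 high; origin at the centre of its underside, z up. Top plate up to z 50, two cheeks with outer faces at y +-18. At its rear (+x) each cheek has two down-turned hooks reaching to x 60. Grip it across the cheeks (36 mm) from above, at x -10 to 35
- eye (a point): centre of the hole in the bracket's top plate, at the plate's upper face: (-22, 0, 50) mm in the bracket's frame. 10 mm wide, through the 4 mm plate, black rim
- thermometer: loose probe thermometer, 0.07 kg, leaning about 30 degrees in the mug, handle roughly to the robot. Origin: centre of the collar's underside; z along the stem towards the handle. Steel stem 6 mm thick, z 0 to -105; black collar 24 mm across, z 0 to 6; red handle z 6 to 78, 16 thick (x), 28 wide (y), display on +x; wire loop to z 86. Grip it across y near z 45
- probe_tip (a point): lower end of the thermometer's stem, 105 mm below its origin along its axis
- mug: loose white mug with dark birds, 0.34 kg, 97 mm high. Origin at its underside, z up; the round cup, 61 mm across and 50 inside, is centred at x -16, y 0 of its frame, inner floor at z 9; the handle reaches to x 47
- tray: flat tin tray fixed on the right grate, 256 (x) by 366 (y) by 10 mm; origin under its centre; things stand on its floor, 2 mm above the origin
- sauce_bottle: bystander: sauce bottle with yellow cap, 56 mm across, 214 high, origin under its centre
- honey_jar: bystander: honey jar with grey lid, 71 mm across, 110 high, origin under its centre
- spice_jar: bystander: spice jar with red cap, 45 mm across, 106 high, origin under its centre

How it is judged:
On the way, in this order (a step that is already met when the one before it is completed fails the run):
1. the bracket hangs in the slots, fully home, and the tongue has snapped out over its top (z of bracket in the frame of dock between -0.005 and 0.004 m and horizontal distance between bracket and dock below 0.006 m and angle between the x axis of bracket and the x axis of dock, either way round below 0.12 rad and value of joint tongue below 0.04 rad), for 0.2 s.
2. the thermometer's stem is through the hole and its collar is on the bracket (z of thermometer in the frame of eye below 0.004 m and horizontal distance between thermometer and eye below 0.006 m and angle between thermometer's own z axis and vertical below 0.16 rad), for 0.2 s.
At the end, for the whole second after the job is handed in: bracket within 6 mm of its locked place in the slots, less than 4 mm high, within 7 degrees of straight, tongue sprung out over it (below 0.04 rad); thermometer within 9 degrees of upright in the hole, collar within 4 mm of the plate; both released and at rest, mug upright (all of step 1 and all of step 2 and z of thermometer in the frame of eye above -0.004 m and linear speed of each of thermometer, bracket below 0.02 m/s and angle between mug's own z axis and vertical below 0.2 rad); the robot touches nothing.
It fails at once if the bottle or a jar on the tray is moved more than 40 mm or tipped over (distance of any of sauce_bottle, honey_jar, spice_jar from where it was at the start of the episode above 0.04 m or angle between any of sauce_bottle, honey_jar, spice_jar's own z axis and vertical above 0.5 rad).
It fails at once if the mug is knocked over (angle between mug's own z axis and vertical above 0.7 rad).
It also fails if it takes over 69 s, if anything falls off the work surface, if the arm or the gripper's body presses on something with over 40 N, if the wrist force passes 120 N, or if a joint passes its speed limit or range.

## Working session

There is one attempt and no reset: what is moved stays moved. The work goes in short steps, Python scripts to look and compute and a tool call to move; the robot and the scene stay as the last step left them, time stands still between calls to the robot, and variables do not carry over. Pictures are saved under pics/ and viewed, at most 10 in all, crops included, and the job is handed in when it is done.

Besides the shell and the picture viewer there is one more tool, called by a JSON object that holds its "fn" and its "kwargs", one argument or row to a line. apply_moves: Moves the arm, as the interface text tells. Its arguments: {"type":"object","properties":{"motion":{"type":"array"},"force":{"type":"number"}},"required":["motion"]}

```bash
mkdir -p pics; cat > h.py <<'E'
import numpy as np, cv2
from cell import ctrl, read_camera
from scipy.spatial.transform import Rotation as R
def pose(s=None):
    s=s or ctrl.read_state(); q=s["ee_rot"]
    return np.array(s["position"]), R.from_quat([q[1],q[2],q[3],q[0]]).as_matrix()
def cam(name):
    p,Rm=pose(); c=read_camera(name)
    if name=="wrist":
        T=np.eye(4);T[:3,:3]=Rm;T[:3,3]=p;c["T"]=T@np.array(c["hand_eye"])
    else:
        M=cv2.Rodrigues(np.array(c["rvec"],float))[0];T=np.eye(4);T[:3,:3]=M.T;T[:3,3]=-M.T@np.array(c["tvec"],float).ravel();c["T"]=T
    return c
def save(c,f): cv2.imwrite("pics/"+f,c["color"][:,:,::-1])
def cloud(c):
    v,u=np.mgrid[:480,:640];d=c["depth"]
    P=np.stack([(u-c["cx"])/c["fx"]*d,(v-c["cy"])/c["fy"]*d,d],-1)
    W=P@c["T"][:3,:3].T+c["T"][:3,3];W[d<=0]=np.nan;return W
def onz(c,u,v,z):
    r=c["T"][:3,:3]@np.array([(u-c["cx"])/c["fx"],(v-c["cy"])/c["fy"],1]);o=c["T"][:3,3]
    return o+r*(z-o[2])/r[2]
def proj(c,P):
    p=c["T"][:3,:3].T@(np.array(P)-c["T"][:3,3]);return p[0]/p[2]*c["fx"]+c["cx"],p[1]/p[2]*c["fy"]+c["cy"]
def goal(P,Rg):
    p,Rm=pose();return np.round(Rm.T@(np.array(P)-p)/0.2,4),np.round(R.from_matrix(Rm.T@Rg).as_rotvec()/np.pi,4)
E
python3 - <<'E'
from h import *
s=ctrl.read_state();print(s)
for n in("scene","top"):
    c=cam(n);save(c,n+"0.png");np.savez("pics/%s0.npz"%n,**c);print(n,c["T"][:3,3].round(3),c["T"][:3,2].round(3),c["fx"])
E
```

```text
{'time': 0.0, 'qpos': array([-1.35399318e+00,  2.87185141e-01,  1.57817354e+00,  1.82737851e-05,
        1.27861091e+00, -1.49993436e-01]), 'joint_vel': array([ 6.74559202e-05, -1.50474645e-03,  1.36888696e-04, -5.10388031e-04,
        4.75274612e-04, -3.95034692e-04]), 'joint_torque': array([-2.64784605e-03, -4.05988955e+01, -2.92624587e+01, -1.49307903e-04,
        5.97329563e-03, -2.83448998e-06]), 'position': array([ 0.24196599, -0.6294363 ,  0.22993607]), 'ee_rot': array([-1.18809635e-03,  9.83229406e-01,  1.82369194e-01, -3.09515663e-05]), 'force': array([-0.81646741, -0.14972757, -0.73712131]), 'torque': array([-0.00191607,  0.07253257,  0.02215812]), 'gripper_force': 0.0, 'width': 0.08523216968307469}
scene [0.056 0.493 0.897] [ 0.5   -0.478 -0.723] 577.790253658466
top [ 0.453 -0.006  1.305] [ 0.101  0.014 -0.995] 595.7562478752667
```

View pics/scene0.png

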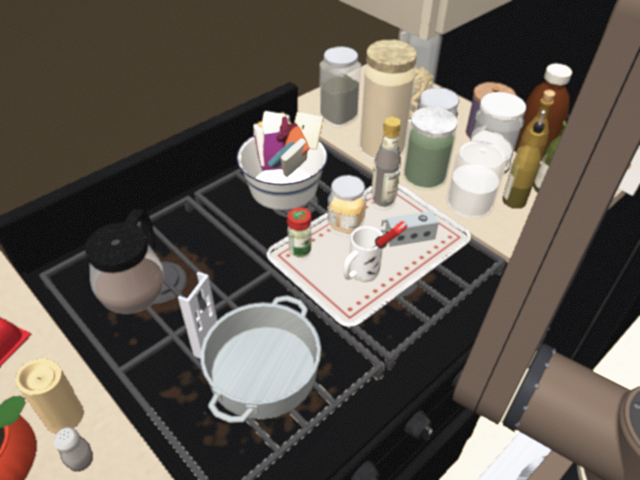

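View pics/top0.png

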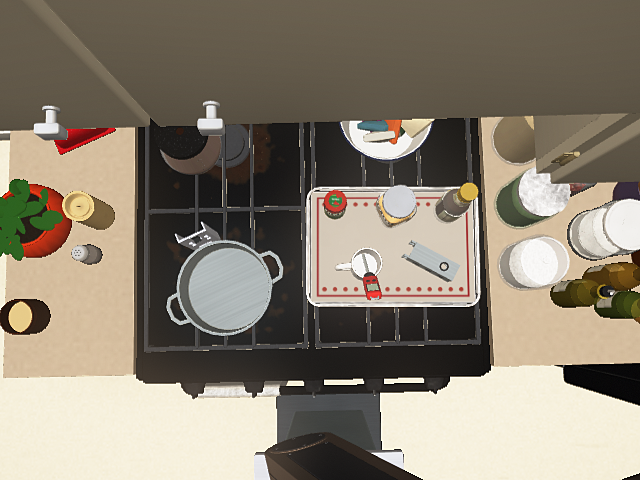

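The top view shows the pan at (224,288) with its upright at (197,235). The bracket is at (432,262), with its eye at (444,267) and hooks towards (408,247). The mug is at (365,265) and the red handle at (372,288).

```bash
python3 - <<'E'
from h import *
c=dict(np.load("pics/top0.npz"));W=cloud(c)
for n,(u,v) in dict(panfloor=(224,288),tray=(340,225),bracket=(425,258),eye=(444,267),grate=(148,280),mugrim=(352,257),handle=(374,292),upright=(196,240),hood=(300,60),bottle=(468,190)).items(): print(n,W[v,u].round(4))
# upright/handles points : z>0.1 near
b=(slice(210,345),slice(150,300));P=W[b].reshape(-1,3);
# pan rim
zr=np.nanmedian(W[285:291,220:228,2]); print("pan floor z",zr)
rim=P[abs(P[:,2]-(zr+.061))<.004];
A=np.c_[2*rim[:,:2],np.ones(len(rim))]
for _ in range(6):
    x=np.linalg.lstsq(A,(rim[:,:2]**2).sum(1),rcond=None)[0];r=np.sqrt(x[2]+x[0]**2+x[1]**2);e=abs(np.hypot(*(rim[:,:2]-x[:2]).T)-r);k=e<max(.004,np.median(e)*1.5);rim=rim[k];A=A[k]
print("pan c",x[:2],r,len(rim))
up=P[P[:,2]>zr+.1];print("upright pts",len(up),up.mean(0),up[:,2].max())
top=up[up[:,2]>up[:,2].max()-.012]; print(len(top),top.mean(0));print(cv2.fitLine(top[:,:2].astype(np.float32),cv2.DIST_HUBER,0,.01,.01).ravel())
# bracket top
b=(slice(225,300),slice(395,475));P=W[b].reshape(-1,3);zt=np.nanmedian(W[222:228,336:344,2])
br=P[abs(P[:,2]-(zt+.05))<.006];print("bracket",len(br),cv2.minAreaRect((br[:,:2]*1000).astype(np.float32)),br[:,2].mean(),zt)
# eye
g=cv2.cvtColor(c["color"],cv2.COLOR_RGB2GRAY);sub=g[255:280,432:457];v,u=np.nonzero(sub<70);print("eye px",u.mean()+432,v.mean()+255,len(u),onz(c,u.mean()+432,v.mean()+255,zt+.05))
cr=c["color"][200:320,310:480];cv2.imwrite("pics/crop.png",np.hstack([cv2.resize(x[:,:,::-1],None,fx=3,fy=3,interpolation=2) for x in (c["color"][215:305,150:260],c["color"][215:305,340:475])]))
E
```

```text
panfloor [0.5024 0.2113 0.0432]
tray [ 0.6312 -0.0381  0.0422]
bracket [ 0.5517 -0.2076  0.0955]
eye [ 0.5359 -0.2557  0.0425]
grate [0.5235 0.3752 0.0368]
mugrim [ 0.5534 -0.0575  0.141 ]
handle [ 0.482  -0.0923  0.2165]
upright [0.5902 0.2414 0.1764]
hood [0.6339 0.0091 0.8881]
bottle [ 0.6579 -0.2617  0.258 ]
pan floor z 0.045823210547424664
pan c [0.50163378 0.20064758] 0.0933154908927726 754
upright pts 363 [0.59559989 0.24041648 0.19064149] 0.22148079352954353
120 [0.5962071  0.24185344 0.21432728]
[ 0.3603564  -0.9328147   0.5942336   0.24295299]
bracket 884 ((547.5912475585938, -221.39157104492188), (110.38582611083984, 37.655845642089844), 60.67576599121094) 0.09299830544516711 0.04353464126204054
eye px 442.8285714285714 269.0285714285714 35 [ 0.52853325 -0.24310854  0.09353464]
```

View pics/crop.png

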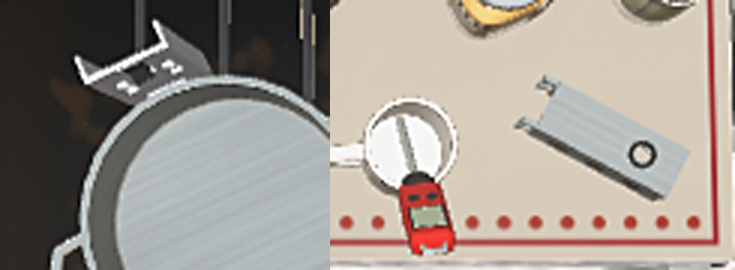

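```bash
python3 - <<'E'
from h import *
c=dict(np.load("pics/top0.npz"));W=cloud(c).reshape(-1,3);W=W[~np.isnan(W[:,0])]
a=np.array([.242,-.63]);b=np.array([.545,-.22]);d=(b-a)/np.linalg.norm(b-a)
t=(W[:,:2]-a)@d;o=abs((W[:,:2]-a)@[-d[1],d[0]])
for t0 in np.arange(0,.55,.05):
    m=(t>t0)&(t<t0+.05)&(o<.1)&(W[:,2]<.6);print(t0.round(2),W[m,2].max().round(3) if m.any() else None)
w=cam("wrist");print(w["hand_eye"].round(3),w["fx"])
y=np.radians(60.7);Rg=np.array([[np.cos(y),np.sin(y),0],[np.sin(y),-np.cos(y),0],[0,0,-1]]).T
Rg=np.stack([[np.cos(y),np.sin(y),0],[np.sin(y),-np.cos(y),0],[0,0,-1]],1)
print(goal([.53,-.235,.29],Rg)); print(goal([.242,-.63,.33],Rg)); print(goal([.4,-.42,.33],Rg))
E
```

```text
0.0 0.027
0.05 0.026
0.1 0.026
0.15 0.027
0.2 0.173
0.25 0.164
0.3 0.173
0.35 0.171
0.4 0.056
0.45 0.101
0.5 0.256
[[ 0.    -0.953 -0.304  0.078]
 [ 1.    -0.     0.002 -0.   ]
 [-0.002 -0.304  0.953 -0.143]
 [ 0.     0.     0.     1.   ]] 331.8772575742003
(array([ 2.0519, -1.3258, -0.2958]), array([-0.0005, -0.0003, -0.2205]))
(array([-0.0005,  0.0011, -0.4988]), array([-0.0005, -0.0003, -0.2205]))
(array([ 1.1135, -0.6958, -0.4972]), array([-0.0005, -0.0003, -0.2205]))
```

{"fn": "apply_moves", "kwargs": {
  "motion": [
    [[0, 0, -0.3, 0, 0, 0, 1], [0.2, -0.13, -0.3, 0, 0, -0.04, 1], [0.4, -0.26, -0.3, 0, 0, -0.08, 1], [0.55, -0.36, -0.3, 0, 0, -0.11, 1], [0.7, -0.46, -0.3, 0, 0, -0.15, 1], [0.85, -0.56, -0.3, 0, 0, -0.18, 1], [1, -0.66, -0.3, 0, 0, -0.22, 1], [1, -0.66, -0.3, 0, 0, -0.22, 1]]
  ]
}}

```text
time: 0.82
position: [0.3845, -0.4301, 0.2913]
ee_rot: [-0.001, 0.861, 0.509, 0.001]
force: [-0.1, -0.2, -0.4]
width: 0.0853
gripper_force: 0.0
```

```bash
cat >> h.py <<'E'
def Rdown(deg):
    y=np.radians(deg);return np.stack([[np.cos(y),np.sin(y),0],[np.sin(y),-np.cos(y),0],[0,0,-1]],1)
E
python3 -c "
from h import *
print(pose()[0],goal([.53,-.235,.29],Rdown(60.7)))"
```

```text
[ 0.3845126  -0.43011482  0.2912846 ] (array([1.2054, 0.1667, 0.0099]), array([ 0.    , -0.0009,  0.0026]))
```

{"fn": "apply_moves", "kwargs": {
  "motion": [
    [[0.2, 0.03, 0, 0, 0, 0, 0.8], [0.4, 0.07, 0, 0, 0, 0, 0.8], [0.6, 0.1, 0, 0, 0, 0, 0.8], [0.8, 0.14, 0, 0, 0, 0, 0.8], [1, 0.17, 0, 0, 0, 0, 0.8], [1, 0.17, 0, 0, 0, 0, 0.8], [1, 0.17, 0, 0, 0, 0, 0.8]]
  ]
}}

```text
time: 1.4
position: [0.51, -0.2762, 0.2909]
ee_rot: [-0.0, 0.863, 0.506, -0.0]
force: [0.2, -0.8, -0.3]
width: 0.0684
gripper_force: 0.0
```

```bash
python3 - <<'E'
from h import *
c=cam("wrist");save(c,"w1.png");np.savez("pics/w1.npz",**c);W=cloud(c)
print(pose()[0],"eye px pred",proj(c,[.53,-.244,.0935]))
P=W.reshape(-1,3);m=(abs(W[...,2]-.0935)<.006)
n,l,st,ce=cv2.connectedComponentsWithStats(m.astype(np.uint8))
for i in range(1,n):
    if st[i,4]>800: print(i,st[i],W[l==i].mean(0),cv2.minAreaRect((W[l==i][:,:2]*1000).astype(np.float32)))
E
```

```text
[ 0.5092437  -0.27743914  0.2909216 ] eye px pred (np.float64(318.39319918478003), np.float64(179.9183473103604))
8 [ 307   90   38  116 3807] [ 0.5491256  -0.22246712  0.09283052] ((549.7533569335938, -221.9029998779297), (109.92002868652344, 35.66077423095703), 60.2917366027832)
10 [583 148  57  99 937] [ 0.77646923 -0.39778649  0.09348536] ((779.3417358398438, -403.1253967285156), (102.77347564697266, 31.33186912536621), 51.40615463256836)
```

View pics/w1.png

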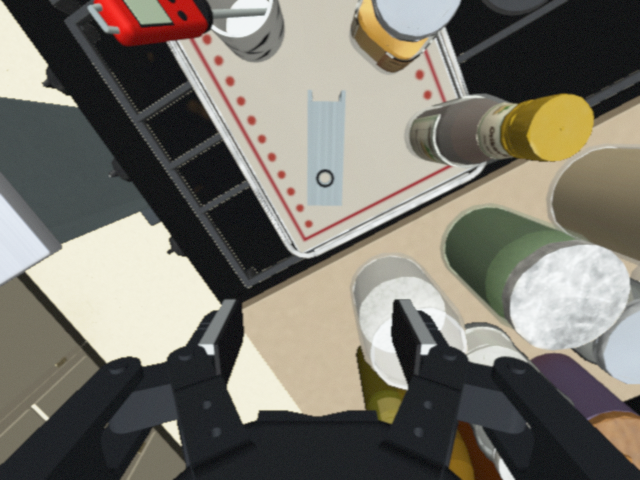

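```bash
python3 - <<'E'
from h import *
c=dict(np.load("pics/w1.npz"))
g=cv2.cvtColor(c["color"],cv2.COLOR_RGB2GRAY);x0,y0=312,165;v,u=np.nonzero(g[y0:192,x0:338]<80);print(u.mean()+x0,v.mean()+y0,len(u))
e=onz(c,(u.min()+u.max())/2+x0,(v.min()+v.max())/2+y0,.0935);print("eye",e)
d=np.array([np.cos(np.radians(60.3)),np.sin(np.radians(60.3))]);print("origin from eye",e[:2]+.022*d)
o=np.array([.5473,-.2262]);o=(o+e[:2]+.022*d)/2;t=o-.002*d;print(o,t)
print(goal([*t,.14],Rdown(60.3)));print(goal([*t,.0585],Rdown(60.3)))
E
```

```text
324.5882352941176 177.60294117647058 68
eye [ 0.53632687 -0.24533999  0.0935    ]
origin from eye [ 0.54722696 -0.22623009]
[ 0.54726348 -0.22621505] [ 0.54627256 -0.22795231]
(array([0.3069, 0.0407, 0.7544]), array([-0.0002,  0.0002,  0.0021]))
(array([0.3072, 0.041 , 1.1619]), array([-0.0002,  0.0002,  0.0021]))
```

{"fn": "apply_moves", "kwargs": {
  "motion": [
    [[0.15, 0.02, 0.15, 0, 0, 0, 0.8], [0.3, 0.041, 0.3, 0, 0, 0.002, 0.8], [0.307, 0.041, 0.5, 0, 0, 0.002, 0.8], [0.307, 0.041, 0.65, 0, 0, 0.002, 0.8], [0.307, 0.041, 0.754, 0, 0, 0.002, 0.8], [0.307, 0.041, 0.754, 0, 0, 0.002, 0.8], [0.307, 0.041, 0.754, 0, 0, 0.002, 0.8]]
  ]
}}

```text
time: 2.03
position: [0.5451, -0.2292, 0.1393]
ee_rot: [-0.001, 0.866, 0.501, -0.001]
force: [-0.4, 0.4, 0.9]
width: 0.0684
gripper_force: 0.0
```

```bash
python3 -c "
from h import *
print(pose()[0],goal([.5463,-.2280,.0585],Rdown(60.3)))"
```

```text
[ 0.54507798 -0.22924992  0.13927399] (array([0.0085, 0.0035, 0.4039]), array([-0.001 ,  0.0001, -0.0011]))
```

{"fn": "apply_moves", "kwargs": {
  "motion": [
    [[0.008, 0.003, 0.15, 0, 0, 0, 0.8], [0.008, 0.003, 0.3, 0, 0, 0, 0.8], [0.008, 0.003, 0.404, 0, 0, 0, 0.8], [0.008, 0.003, 0.404, 0, 0, 0, 0.6], [0.008, 0.003, 0.404, 0, 0, 0, 0.4], [0.008, 0.003, 0.404, 0, 0, 0, 0.2], [0.008, 0.003, 0.404, 0, 0, 0, 0.2], [0.008, 0.003, 0.404, 0, 0, 0, 0.2], [0.008, 0.003, 0.404, 0, 0, 0, 0.2], [0.008, 0.003, 0.404, 0, 0, 0, 0.2]]
  ],
  "force": 60
}}

```text
time: 2.87
position: [0.5496, -0.2284, 0.0628]
ee_rot: [0.002, 0.865, 0.502, 0.001]
force: [-0.5, -1.6, 6.2]
width: 0.0352
gripper_force: 62.0
```

```bash
python3 -c "
from h import *
p,Rm=pose();print(p,ctrl.read_state()['width'],Rm.round(4)); 
c=cam('wrist');g=cv2.cvtColor(c['color'],cv2.COLOR_RGB2GRAY);u,v=map(int,proj(c,[.5363,-.2453,.0935]));print(u,v)
W=cloud(c);m=abs(W[...,2]-.0935)<.004;m[:, :250]=0;m[:,400:]=0
b=W[m];print(len(b),cv2.minAreaRect((b[:,:2]*1000).astype(np.float32)))
print(goal([.545,-.228,.22],Rdown(60.3)))"
```

```text
[ 0.54955188 -0.22844947  0.06275736] 0.03519114566119942 [[ 4.962e-01  8.682e-01  4.200e-03]
 [ 8.682e-01 -4.962e-01 -3.300e-03]
 [-8.000e-04  5.300e-03 -1.000e+00]]
309 391
19529 ((569.8977661132812, -193.16067504882812), (150.52047729492188, 57.44649124145508), 63.628196716308594)
(array([-0.01  , -0.0167, -0.7864]), array([ 0.0017,  0.0003, -0.0003]))
```

{"fn": "apply_moves", "kwargs": {
  "motion": [
    [[0, 0, -0.1, 0, 0, 0, 0.2], [0, 0, -0.3, 0, 0, 0, 0.2], [0, 0, -0.5, 0, 0, 0, 0.2], [0, 0, -0.7, 0, 0, 0, 0.2], [0, 0, -0.9, 0, 0, 0, 0.2], [0, 0, -1.0, 0, 0, 0, 0.2], [0, 0, -1.0, 0, 0, 0, 0.2], [0, 0, -1.0, 0, 0, 0, 0.2]]
  ]
}}

```text
time: 3.58
position: [0.5482, -0.227, 0.2611]
ee_rot: [0.001, 0.865, 0.502, 0.001]
force: [0.3, -0.3, -1.9]
width: 0.035
gripper_force: 61.3
```

```bash
python3 - <<'E'
from h import *
c=cam("wrist");save(c,"w2.png");np.savez("pics/w2.npz",**c);s=ctrl.read_state();print(pose()[0],s["width"],s["force"])
E
```

```text
[ 0.54717531 -0.2264543   0.2584964 ] 0.035254631533978675 [-0.47993296 -0.5444909  -2.72441609]
```

View pics/w2.png

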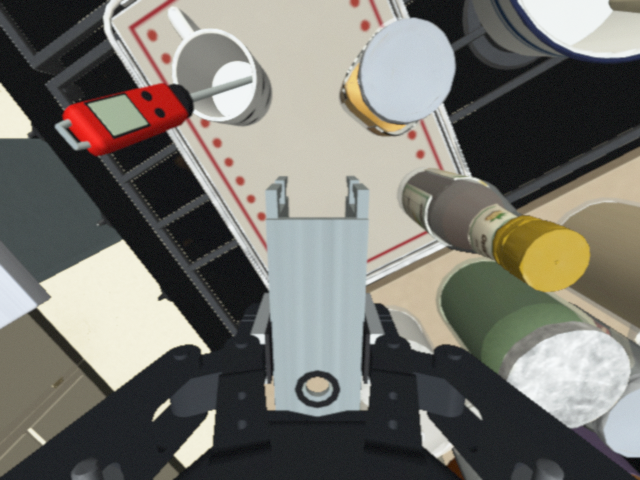

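The held bracket shows its eye at (318,389) and the plate's rear edge at row 219. I'll work out its pose in the tool frame.

```bash
python3 - <<'E'
from h import *
c=dict(np.load("pics/w2.npz"));c["T"]=np.array(c["hand_eye"]);W=cloud(c)
P=W[230:360,280:360].reshape(-1,3);P=P[~np.isnan(P[:,0])]
m=np.median(P,0);u,s,vt=np.linalg.svd(P-P.mean(0),full_matrices=False);n=vt[2]*np.sign(-vt[2][2]);print("plate med",m,"normal",n, s[2]/len(P)**.5)
zt=P[:,2].mean()+ (-(0-P[:,0].mean())*n[0])/n[2]
def on(u,v):
    r=c["T"][:3,:3]@np.array([(u-c["cx"])/c["fx"],(v-c["cy"])/c["fy"],1]);o=c["T"][:3,3];return o+r*((P.mean(0)-o)@n)/(r@n)
g=cv2.cvtColor(c["color"],cv2.COLOR_RGB2GRAY)
sub=(g[368:410,292:345]<75).astype(np.uint8);nn,l,st,ce=cv2.connectedComponentsWithStats(sub);print(st[1:])
i=1+np.argmax(st[1:,4]*(st[1:,1]+st[1:,3]<42));x,y,w,h,_=st[i];eu,ev=292+x+(w-1)/2,368+y+(h-1)/2;print("eye",eu,ev,on(eu,ev))
col=g[205:235,300:340].mean(1);print(col.astype(int))
for r in(240,300): 
    row=g[r].astype(int);d=np.diff(row);print(r,[(k,int(d[k])) for k in range(255,385) if abs(d[k])>25])
for uv in((268,219),(369,219),(318.5,219),(269,300),(367,300)): print(uv,on(*uv).round(4))
E
```

```text
plate med [ 0.02250002  0.00111245 -0.030137  ] normal [-1.35789913e-04  1.87219966e-03 -9.99998238e-01] 0.0005563079353387697
[[  4   3  43  36 563]]
eye 317.0 388.5 [-2.04753252e-02  6.93392368e-05 -3.01225937e-02]
[198 198 198 198 198 198 198 198 198 198 198 188 153 131 144 171 180 180
 181 181 181 181 181 181 181 181 181 181 181 181]
240 [(259, -29), (260, -26), (263, 30), (264, 28)]
300 [(260, 33), (261, 37), (262, 26)]
(268, 219) [ 0.0515 -0.017  -0.0302]
(369, 219) [ 0.0515  0.0182 -0.0301]
(318.5, 219) [ 0.0515  0.0006 -0.0301]
(269, 300) [ 0.0203 -0.018  -0.0302]
(367, 300) [ 0.0202  0.0189 -0.0301]
```

```bash
python3 -c "
from h import *
for P in ([.547,-.226,.33],[.48,-.03,.33],[.4353,.1738,.31]): print(goal(P,Rdown(22)))"
```

```text
(array([ 0.0016, -0.0025, -0.3575]), array([-6.000e-04,  1.000e-04,  2.126e-01]))
(array([ 0.6864, -0.7795, -0.356 ]), array([-6.000e-04,  1.000e-04,  2.126e-01]))
(array([ 1.4603, -1.4788, -0.2547]), array([-6.000e-04,  1.000e-04,  2.126e-01]))
```

{"fn": "apply_moves", "kwargs": {
  "motion": [
    [[0, 0, -0.18, 0, 0, 0, 0.2], [0, 0, -0.36, 0, 0, 0, 0.2], [0.12, -0.13, -0.36, 0, 0, 0.03, 0.2], [0.24, -0.26, -0.36, 0, 0, 0.06, 0.2], [0.36, -0.4, -0.36, 0, 0, 0.1, 0.2], [0.48, -0.54, -0.36, 0, 0, 0.13, 0.2], [0.6, -0.67, -0.36, 0, 0, 0.17, 0.2], [0.69, -0.78, -0.36, 0, 0, 0.213, 0.2], [0.69, -0.78, -0.36, 0, 0, 0.213, 0.2], [0.69, -0.78, -0.36, 0, 0, 0.213, 0.2]]
  ]
}}

```text
time: 4.47
position: [0.4795, -0.0284, 0.3287]
ee_rot: [-0.001, 0.981, 0.192, -0.002]
force: [0.2, -1.1, -2.1]
width: 0.0351
gripper_force: 61.0
```

```bash
python3 -c "
from h import *
for P in ([.4353,.1738,.31],): print(pose()[0],goal(P,Rdown(22)))"
```

```text
[ 0.47953635 -0.02838182  0.32872103] (array([ 0.176 , -1.0196,  0.0956]), array([-0.0009,  0.0013,  0.0006]))
```

{"fn": "apply_moves", "kwargs": {
  "motion": [
    [[0.03, -0.18, 0, 0, 0, 0, 0.2], [0.07, -0.37, 0, 0, 0, 0, 0.2], [0.1, -0.55, 0.02, 0, 0, 0, 0.2], [0.13, -0.73, 0.05, 0, 0, 0, 0.2], [0.16, -0.88, 0.07, 0, 0, 0, 0.2], [0.176, -1.0, 0.095, 0, 0, 0, 0.2], [0.176, -1.0, 0.095, 0, 0, 0, 0.2], [0.176, -1.0, 0.095, 0, 0, 0, 0.2], [0.176, -1.0, 0.095, 0, 0, 0, 0.2]]
  ]
}}

```text
time: 5.22
position: [0.4391, 0.168, 0.3114]
ee_rot: [0.0, 0.982, 0.19, -0.001]
force: [0.5, 0.4, -1.3]
width: 0.0353
gripper_force: 61.2
```

```bash
python3 - <<'E'
from h import *
c=cam("wrist");save(c,"w3.png");np.savez("pics/w3.npz",**c);W=cloud(c);print(pose()[0])
# upright front face points: above rim
P=W.reshape(-1,3);d=np.array([np.cos(.384),np.sin(.384)]);r=(P[:,:2]-[.5016,.2006])@d;q=(P[:,:2]-[.5016,.2006])@[-d[1],d[0]]
m=(P[:,2]>.13)&(P[:,2]<.205)&(abs(r-.099)<.02)&(abs(q)<.026);F=P[m];print(len(F))
for _ in range(5):
    u,s,vt=np.linalg.svd(F-F.mean(0),full_matrices=False);e=abs((F-F.mean(0))@vt[2]);F=F[e<max(2*np.median(e),.001)]
n=vt[2]*np.sign(vt[2][0]);print("normal",n,np.degrees(np.arctan2(n[1],n[0])),F.mean(0),len(F),np.median(e))
m=(P[:,2]>.19)&(abs(r-.11)<.03)&(abs(q)<.05);T=P[m];print("ztop",np.nanmax(T[:,2]))
print("proj slot",proj(c,[.5016+.099*d[0],.2006+.099*d[1],.152]))
E
```

```text
[0.43933411 0.1677332  0.31192473]
1224
normal [0.91637786 0.40030993 0.00189183] 23.597599812200546 [0.59612083 0.23795124 0.15235473] 855 0.00018307113397224756Traceback (most recent call last):
  File "<stdin>", line 9, in <module>
    res = np.fmax.reduce(a, axis=axis, out=out, **kwargs)
ValueError: zero-size array to reduction operation fmax which has no identity
```

View pics/w3.png

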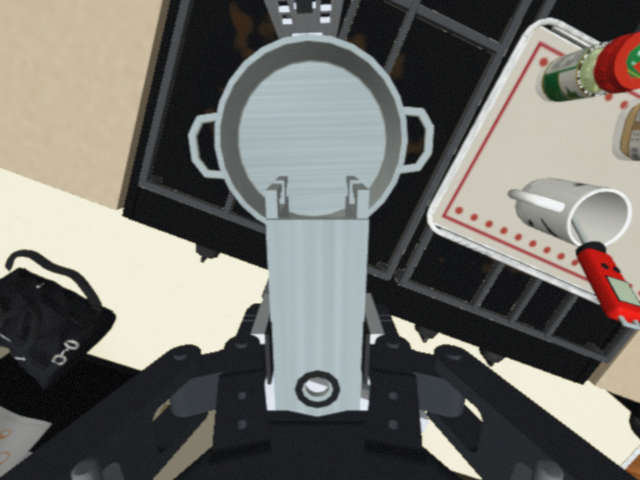

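Pan rim centred near (310,140); the upright's slotted face is at the top (270-342, 0-35). Lower slots sit near (287,8) and (325,8).

```bash
python3 - <<'E'
from h import *
c=dict(np.load("pics/w3.npz"));W=cloud(c);P=W.reshape(-1,3)
yaw=np.radians(23.6);d=np.array([np.cos(yaw),np.sin(yaw)]);l=np.array([-d[1],d[0]])
f0=np.array([.59612,.23795])
m=(abs((P[:,:2]-f0)@d)<.0025)&(P[:,2]>.1)&(P[:,2]<.23)&(abs((P[:,:2]-f0)@l)<.05);F=P[m];q=(F[:,:2])@l
print("q range",np.percentile(q,[0,.5,1,99,99.5,100]).round(4),"mid",(np.percentile(q,1)+np.percentile(q,99))/2, "f0 depth",f0@d, F[:,2].min(),F[:,2].max())
# rays onto face plane; gray map rows of slots
g=cv2.cvtColor(c["color"],cv2.COLOR_RGB2GRAY);o=c["T"][:3,3]
def onface(u,v):
    r=c["T"][:3,:3]@np.array([(u-c["cx"])/c["fx"],(v-c["cy"])/c["fy"],1]);t=(f0@d-o[:2]@d)/(r[:2]@d);p=o+r*t;return p[:2]@l,p[2]
for v in (4,8,11,14,18,24,28):
    print(v,round(onface(305,v)[1],4),[ (round(onface(u+.5,v)[0]*1000,1),int(g[v,u+1])-int(g[v,u])) for u in range(260,350) if abs(int(g[v,u+1])-int(g[v,u]))>35])
# rim
k=np.isfinite(P[:,2])&(abs(P[:,2]-.107)<.003)&(np.hypot(P[:,0]-.5016,P[:,1]-.2006)<.11)&((P[:,:2]-f0)@d<-.02);r=P[k,:2]
for _ in range(8):
    A=np.c_[2*r,np.ones(len(r))];x=np.linalg.lstsq(A,(r**2).sum(1),rcond=None)[0];R0=np.sqrt(x[2]+x[:2]@x[:2]);e=abs(np.hypot(*(r-x[:2]).T)-R0);r=r[e<max(.002,1.5*np.median(e))]
print("rim",x[:2],R0,len(r),"q",x[:2]@l,"face dist",f0@d-x[:2]@d)
fl=P[np.isfinite(P[:,2])&(np.hypot(P[:,0]-x[0],P[:,1]-x[1])<.06)&((P[:,:2]-x[:2])@d>0)];print("floor z",np.median(fl[:,2]))
E
```

```text
q range [-0.0454 -0.0451 -0.0449  0.0102  0.0104  0.0107] mid -0.0173239591041272 f0 depth 0.6415252026435554 0.10009580433344717 0.18170598119807851
4 0.1688 [(np.float64(-9.3), 37), (np.float64(-10.0), 44), (np.float64(-11.5), -64), (np.float64(-12.2), -55), (np.float64(-22.4), 40), (np.float64(-23.2), 69), (np.float64(-23.9), 59), (np.float64(-25.4), -36), (np.float64(-26.1), -62)]
8 0.1609 [(np.float64(2.4), 40), (np.float64(1.7), 53), (np.float64(-5.8), -54), (np.float64(-6.5), -39), (np.float64(-9.5), 40), (np.float64(-11.0), -50), (np.float64(-11.8), -58), (np.float64(-23.1), 41), (np.float64(-23.8), 41), (np.float64(-29.1), 51), (np.float64(-29.9), 48), (np.float64(-37.5), -50), (np.float64(-38.2), -44)]
11 0.1547 [(np.float64(2.3), 52), (np.float64(-5.3), -36), (np.float64(-6.0), -52)]
14 0.1482 []
18 0.139 [(np.float64(-29.3), 57), (np.float64(-30.1), 38), (np.float64(-37.6), -54), (np.float64(-38.4), -36)]
24 0.124 []
28 0.1131 []
rim [0.50397763 0.20121031] 0.09310071113145174 1653 q -0.01738532879927687 face dist 0.09914453695280856
floor z 0.04595730519008165
```

```bash
cat >> h.py <<'E'
yw=np.radians(23.6);D=np.array([np.cos(yw),np.sin(yw)]);L=np.array([-D[1],D[0]])
def dock(x,z,y=0): # TCP for bracket origin offset x,y,z (m) from dock
    return [*((.5895+x)*D+(-.0171+y)*L),.1349+z]
E
python3 -c "
from h import *
for a in((-.06,.1),(-.06,.012)): print(goal(dock(*a),Rdown(23.6)))"
```

```text
(array([ 0.2985, -0.0346,  0.3847]), array([ 0.0001,  0.0005, -0.0097]))
(array([ 0.2992, -0.0347,  0.8247]), array([ 0.0001,  0.0005, -0.0097]))
```

{"fn": "apply_moves", "kwargs": {
  "motion": [
    [[0.15, -0.02, 0.15, 0, 0, -0.005, 0.2], [0.299, -0.035, 0.3, 0, 0, -0.0097, 0.2], [0.299, -0.035, 0.45, 0, 0, -0.0097, 0.2], [0.299, -0.035, 0.6, 0, 0, -0.0097, 0.2], [0.299, -0.035, 0.75, 0, 0, -0.0097, 0.2], [0.299, -0.035, 0.82, 0, 0, -0.0097, 0.2], [0.299, -0.035, 0.82, 0, 0, -0.0097, 0.2], [0.299, -0.035, 0.82, 0, 0, -0.0097, 0.2], [0.299, -0.035, 0.82, 0, 0, -0.0097, 0.2]]
  ]
}}

```text
time: 6.02
position: [0.4933, 0.1971, 0.1504]
ee_rot: [0.0, 0.979, 0.204, 0.001]
force: [-0.2, 0.1, -0.7]
width: 0.0353
gripper_force: 61.3
```

```bash
python3 -c "
from h import *
s=ctrl.read_state();print(s['force'],s['torque'])
for a in((-.06,.012),(-.02,.012),(0,.012)): print(goal(dock(*a),Rdown(23.6)))"
```

```text
[-0.18008383  0.10525313 -0.74278943] [-0.02225112  0.04259516  0.00545319]
(array([-0.0073,  0.0012,  0.0176]), array([ 0.0002, -0.0009, -0.0001]))
(array([0.1927, 0.0012, 0.0182]), array([ 0.0002, -0.0009, -0.0001]))
(array([0.2927, 0.0011, 0.0185]), array([ 0.0002, -0.0009, -0.0001]))
```

{"fn": "apply_moves", "kwargs": {
  "motion": [
    [[-0.004, 0, 0.012, 0, 0, 0, 0.2], [-0.007, 0.001, 0.018, 0, -0.001, 0, 0.2], [-0.007, 0.001, 0.018, 0, -0.001, 0, 0.2], [-0.007, 0.001, 0.018, 0, -0.001, 0, 0.2], [-0.007, 0.001, 0.018, 0, -0.001, 0, 0.2], [-0.007, 0.001, 0.018, 0, -0.001, 0, 0.2]]
  ]
}}

```text
time: 6.52
position: [0.4906, 0.1971, 0.1454]
ee_rot: [0.0, 0.979, 0.205, -0.001]
force: [-0.3, -1.1, -1.8]
width: 0.035
gripper_force: 61.3
```

```bash
python3 -c "
from h import *
s=ctrl.read_state();print(s['force'],s['torque'],s['position'])
for a in((-.06,.012),(-.02,.012),(0,.012)): print(goal(dock(*a),Rdown(23.6)))"
```

```text
[-0.26247204 -1.1257165  -1.7915966 ] [-0.02392476  0.06172961 -0.01325597] [0.49059056 0.19710662 0.14543534]
(array([ 0.0051,  0.0066, -0.0073]), array([0.    , 0.0008, 0.0004]))
(array([ 0.2051,  0.0068, -0.0078]), array([0.    , 0.0008, 0.0004]))
(array([ 0.3051,  0.007 , -0.0081]), array([0.    , 0.0008, 0.0004]))
```

```bash
python3 -c "
from h import *
for i in range(6):
    read_camera('wrist'); print(np.r_[pose()[0],ctrl.read_state()['force']].round(4), *goal(dock(-.06,.012),Rdown(23.6)))"
```

```text
[ 0.4905  0.1971  0.1453  0.8291 -0.4229 -2.4877] [ 0.0053  0.0066 -0.0078] [0.     0.0009 0.0004]
[ 0.4905  0.1971  0.1453  0.0166  0.2006 -1.4377] [ 0.0056  0.0067 -0.0082] [0.     0.0009 0.0004]
[ 0.4905  0.1971  0.1452  0.1894 -0.129  -1.9416] [ 0.0057  0.0066 -0.0086] [0.     0.001  0.0004]
[ 0.4905  0.197   0.1451  0.037   0.4377 -0.8525] [ 0.0058  0.0064 -0.0088] [0.     0.001  0.0004]
[ 0.4905  0.197   0.1451  1.0134 -0.3428 -1.6208] [ 0.0057  0.0064 -0.0088] [-0.      0.001   0.0004]
[ 0.4905  0.197   0.1451  0.3704 -0.3126 -1.7967] [ 0.0059  0.0065 -0.009 ] [-0.      0.001   0.0003]
```

{"fn": "apply_moves", "kwargs": {
  "motion": [
    [[0.006, 0.006, -0.009, 0, 0.001, 0, 0.2], [0.05, 0.006, -0.009, 0, 0.001, 0, 0.2], [0.1, 0.006, -0.009, 0, 0.001, 0, 0.2], [0.15, 0.006, -0.009, 0, 0.001, 0, 0.2], [0.15, 0.006, -0.009, 0, 0.001, 0, 0.2], [0.15, 0.006, -0.009, 0, 0.001, 0, 0.2], [0.15, 0.006, -0.009, 0, 0.001, 0, 0.2], [0.15, 0.006, -0.009, 0, 0.001, 0, 0.2], [0.15, 0.006, -0.009, 0, 0.001, 0, 0.2], [0.15, 0.006, -0.009, 0, 0.001, 0, 0.2], [0.15, 0.006, -0.009, 0, 0.001, 0, 0.2], [0.15, 0.006, -0.009, 0, 0.001, 0, 0.2]]
  ]
}}

```text
time: 7.82
position: [0.5183, 0.2079, 0.1469]
ee_rot: [0.0, 0.979, 0.205, 0.0]
force: [-0.5, -0.1, -1.4]
width: 0.0353
gripper_force: 61.3
```

```bash
python3 -c "
from h import *
c=cam('wrist');save(c,'w4.png')
s=ctrl.read_state();print(s['force'],s['torque'],s['position'])
for a in((-.03,.012),(0,.012)): print(goal(dock(*a),Rdown(23.6)))"
```

```text
[ 1.02570092 -0.94136634 -2.24688578] [-0.01446542  0.04298691  0.0399332 ] [0.51837794 0.20790897 0.14690073]
(array([0.0062, 0.0004, 0.    ]), array([ 0.    , -0.    ,  0.0003]))
(array([0.1562, 0.0006, 0.    ]), array([ 0.    , -0.    ,  0.0003]))
```

View pics/w4.png

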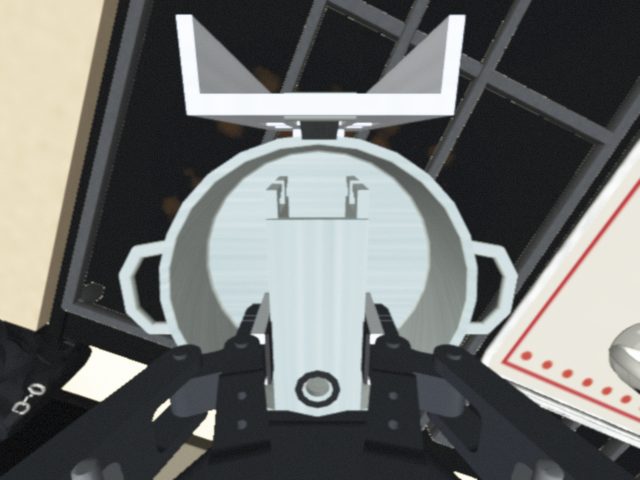

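The upright's top is centred near column 321 and the bracket near 318.5. That is well lined up, so I drive in.

{"fn": "apply_moves", "kwargs": {
  "motion": [
    [[0.04, 0, 0, 0, 0, 0, 0.2], [0.08, 0, 0, 0, 0, 0, 0.2], [0.11, 0, 0, 0, 0, 0, 0.2], [0.13, 0, 0, 0, 0, 0, 0.2], [0.145, 0, 0, 0, 0, 0, 0.2], [0.156, 0.001, 0, 0, 0, 0, 0.2], [0.156, 0.001, 0, 0, 0, 0, 0.2], [0.156, 0.001, 0, 0, 0, 0, 0.2], [0.156, 0.001, 0, 0, 0, 0, 0.2], [0.156, 0.001, 0, 0, 0, 0, 0.2], [0.156, 0.001, 0, 0, 0, 0, 0.2]]
  ]
}}

```text
time: 8.78
position: [0.5464, 0.22, 0.1465]
ee_rot: [0.0, 0.979, 0.205, -0.001]
force: [-4.7, -2.1, 0.4]
width: 0.0352
gripper_force: 61.6
```

```bash
python3 -c "
from h import *
s=ctrl.read_state();print(s['force'],s['torque'],s['position'])
for a in((0,.012),(0,0)): print(goal(dock(*a),Rdown(23.6)))"
```

```text
[-4.66407568 -2.08754365  0.42741723] [-0.28436287  0.60037509  0.00244273] [0.54635128 0.22004503 0.14654665]
(array([ 0.0037,  0.0001, -0.0018]), array([-0.0001,  0.0006,  0.0004]))
(array([0.0039, 0.0001, 0.0582]), array([-0.0001,  0.0006,  0.0004]))
```

{"fn": "apply_moves", "kwargs": {
  "motion": [
    [[0, 0, 0.01, 0, 0, 0, 0.2], [0, 0, 0.02, 0, 0, 0, 0.2], [0, 0, 0.03, 0, 0, 0, 0.2], [0, 0, 0.04, 0, 0, 0, 0.2], [0, 0, 0.05, 0, 0, 0, 0.2], [0, 0, 0.058, 0, 0, 0, 0.2], [0, 0, 0.062, 0, 0, 0, 0.2], [0, 0, 0.062, 0, 0, 0, 0.2], [0, 0, 0.062, 0, 0, 0, 0.2], [0, 0, 0.062, 0, 0, 0, 0.2]]
  ]
}}

```text
time: 9.62
position: [0.5474, 0.2204, 0.1348]
ee_rot: [-0.0, 0.979, 0.205, 0.0]
force: [-2.6, -0.2, 0.5]
width: 0.035
gripper_force: 61.7
```

```bash
python3 -c "
from h import *
c=cam('wrist');save(c,'w5.png')
s=ctrl.read_state();print(s['force'],s['torque'],s['position'])
for a in((0,.012),(0,0)): print(goal(dock(*a),Rdown(23.6)))
cv2.imwrite('pics/w5c.png',cv2.resize(c['color'][60:300,150:490,::-1],None,fx=2,fy=2))"
```

```text
[-2.64731838 -0.93719937  1.51374036] [-0.02347326  0.23220218  0.00163259] [0.54745862 0.22040821 0.13477127]
(array([-0.002 , -0.0005, -0.0606]), array([ 0.    , -0.0003,  0.0003]))
(array([-0.0021, -0.0005, -0.0006]), array([ 0.    , -0.0003,  0.0003]))
```

View pics/w5c.png

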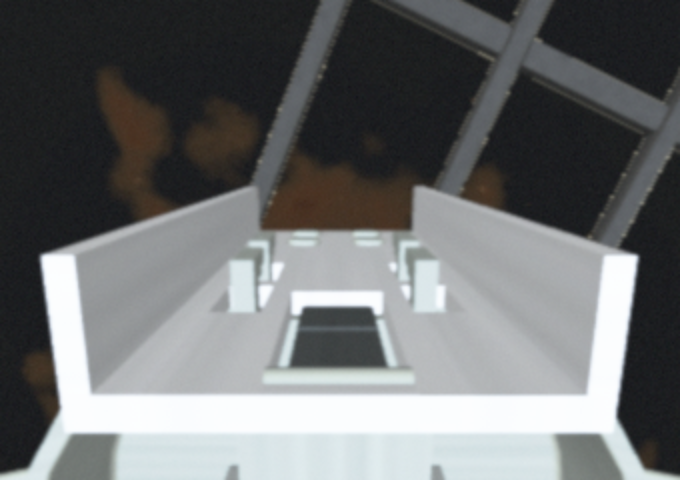

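The hooks have come through the slots. I'll press a little further to confirm the hard stop.

{"fn": "apply_moves", "kwargs": {
  "motion": [
    [[0, 0, 0.008, 0, 0, 0, 0.2], [0, 0, 0.016, 0, 0, 0, 0.2], [0, 0, 0.02, 0, 0, 0, 0.2], [0, 0, 0.02, 0, 0, 0, 0.2], [0, 0, 0.02, 0, 0, 0, 0.2]]
  ]
}}

```text
time: 10.08
position: [0.5474, 0.2204, 0.1344]
ee_rot: [0.0, 0.979, 0.205, 0.0]
force: [-11.6, -3.3, 15.9]
width: 0.0351
gripper_force: 63.6
```

```bash
python3 -c "
from h import *
s=ctrl.read_state();print(s['force'],s['torque'],s['position'])
print(goal(dock(0,0),Rdown(23.6)))"
```

```text
[-11.60000314  -3.34408691  15.85277963] [-0.44397653  1.29648376 -0.02667285] [0.54741469 0.2203665  0.13437934]
(array([-0.0018, -0.0006, -0.0026]), array([ 0.0001, -0.    ,  0.0004]))
```

Hard stop reached at the expected height. I'll relax, release and rise.

{"fn": "apply_moves", "kwargs": {
  "motion": [
    [[0, 0, -0.02, 0, 0, 0, 0.2], [0, 0, -0.02, 0, 0, 0, 0.2], [0, 0, -0.02, 0, 0, 0, 0.5], [0, 0, -0.02, 0, 0, 0, 0.8], [0, 0, -0.02, 0, 0, 0, 0.8], [0, 0, -0.02, 0, 0, 0, 0.8], [0, 0, -0.02, 0, 0, 0, 0.8], [0, 0, -0.15, 0, 0, 0, 0.8], [0, 0, -0.3, 0, 0, 0, 0.8], [0, 0, -0.45, 0, 0, 0, 0.8], [-0.1, 0, -0.6, 0, 0, 0, 0.8], [-0.25, 0, -0.8, 0, 0, 0, 0.8], [-0.4, 0, -0.95, 0, 0, 0, 0.8], [-0.4, 0, -0.95, 0, 0, 0, 0.8], [-0.4, 0, -0.95, 0, 0, 0, 0.8], [-0.4, 0, -0.95, 0, 0, 0, 0.8], [-0.4, 0, -0.95, 0, 0, 0, 0.8]]
  ]
}}

```text
time: 11.5
position: [0.4737, 0.1882, 0.3182]
ee_rot: [-0.0, 0.979, 0.205, -0.002]
force: [-0.4, -0.2, -1.1]
width: 0.0683
gripper_force: 0.0
```

```bash
python3 - <<'E'
from h import *
c=cam("wrist");save(c,"w6.png");np.savez("pics/w6.npz",**c);print(pose()[0],ctrl.read_state()["width"])
W=cloud(c);dk=.5910*D-.0174*L;ep=[*(dk-.022*D),.165];u,v=proj(c,ep);print("eye pred",ep,u,v)
P=W.reshape(-1,3);m=(abs((P[:,:2]-dk)@D)<.04)&(abs((P[:,:2]-dk)@L)<.015);print("plate z",np.nanmedian(P[m,2]))
x=np.clip(int(u)-40,0,560);crop=c["color"][max(0,int(v)-200):int(v)+40,max(0,int(u)-150):int(u)+150]
cv2.imwrite("pics/w6c.png",cv2.resize(crop[:,:,::-1],None,fx=2.4,fy=2.4,interpolation=2))
g=cv2.cvtColor(c["color"],cv2.COLOR_RGB2GRAY);u,v=int(u),int(v);sub=(g[v-14:v+15,u-14:u+15]<80).astype(np.uint8);n,l,st,ce=cv2.connectedComponentsWithStats(sub);print(st[1:])
i=1+np.argmax(st[1:,4]);a,b,w,h,_=st[i];e=onz(c,u-14+a+(w-1)/2,v-14+b+(h-1)/2,.165);print("eye",e,"diff d,l",(e[:2]-ep[:2])@D,(e[:2]-ep[:2])@L)
E
```

```text
[0.47365947 0.18816915 0.31781992] 0.06818306111330726
eye pred [np.float64(0.5283764662874044), np.float64(0.21185388803049024), 0.165] 317.1482630637255 160.53386199435545
plate z 0.16278395751934058
[[  5   6  19  21 107]]
eye [0.52719377 0.21147592 0.165     ] diff d,l -0.0012351009714271766 0.00012713226490460578
```

View pics/w6c.png

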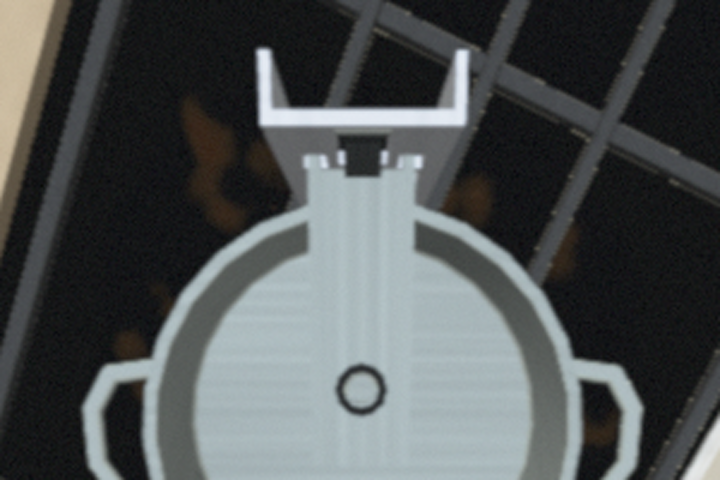

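The tongue sits over the bracket's rear edge, near (362,155) in the crop, so it is locked. The eye is at (361,389). Next is the thermometer.

```bash
python3 -c "
from h import *
for P in ([.46,.0,.36],[.46,-.09,.36]): print(goal(P,Rdown(11)))"
```

```text
(array([-0.441 ,  0.8341, -0.21  ]), array([-0.0002,  0.0013,  0.0703]))
(array([-0.6215,  1.2463, -0.2097]), array([-0.0002,  0.0013,  0.0703]))
```

{"fn": "apply_moves", "kwargs": {
  "motion": [
    [[-0.08, 0.16, -0.1, 0, 0, 0.01, 0.8], [-0.16, 0.32, -0.21, 0, 0, 0.03, 0.8], [-0.24, 0.48, -0.21, 0, 0, 0.05, 0.8], [-0.32, 0.64, -0.21, 0, 0, 0.07, 0.8], [-0.4, 0.8, -0.21, 0, 0, 0.07, 0.8], [-0.48, 0.95, -0.21, 0, 0, 0.07, 0.8], [-0.51, 1, -0.21, 0, 0, 0.07, 0.8], [-0.51, 1, -0.21, 0, 0, 0.07, 0.8], [-0.51, 1, -0.21, 0, 0, 0.07, 0.8], [-0.51, 1, -0.21, 0, 0, 0.07, 0.8]]
  ]
}}

```text
time: 12.38
position: [0.4609, -0.0353, 0.3612]
ee_rot: [-0.001, 0.995, 0.097, -0.001]
force: [0.3, 0.3, 0.8]
width: 0.0685
gripper_force: 0.0
```

```bash
python3 - <<'E'
from h import *
c=cam("wrist");save(c,"w7.png");np.savez("pics/w7.npz",**c);print(pose()[0])
hsv=cv2.cvtColor(c["color"],cv2.COLOR_RGB2HSV);W=cloud(c)
m=(((hsv[...,0]<6)|(hsv[...,0]>174))&(hsv[...,1]>150)&(hsv[...,2]>80)&(W[...,2]>.13)).astype(np.uint8)
n,l,st,ce=cv2.connectedComponentsWithStats(m)
for i in range(1,n):
    if st[i,4]>300: print(i,st[i],ce[i],np.nanmean(W[l==i],0))
E
```

```text
[ 0.46088574 -0.03502504  0.36151433]
1 [328   0  46  27 784] [350.08290816  11.7997449 ] [ 0.65258195 -0.02876661  0.14607395]
2 [ 364  171   34   58 1047] [378.41356256 199.47659981] [ 0.4953677  -0.08762022  0.19157441]
```

View pics/w7.png

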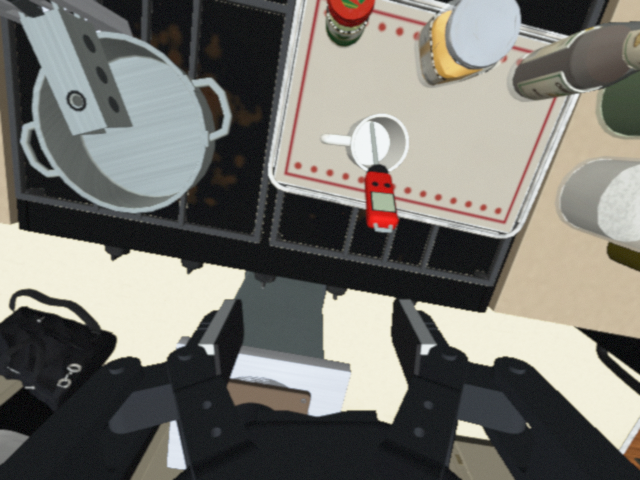

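The red handle is at (380,200), the collar at (378,168) and the stem runs up to (374,125). The mug is at (380,142) with its handle to the left.

```bash
python3 - <<'E'
from h import *
c=dict(np.load("pics/w7.npz"));W=cloud(c)
hsv=cv2.cvtColor(c["color"],cv2.COLOR_RGB2HSV)
m=(((hsv[...,0]<6)|(hsv[...,0]>174))&(hsv[...,1]>150)&(hsv[...,2]>80)&(W[...,2]>.13)).astype(np.uint8);m[:100]=0
ct=max(cv2.findContours(m,cv2.RETR_EXTERNAL,cv2.CHAIN_APPROX_NONE)[0],key=cv2.contourArea);hm=np.zeros_like(m);cv2.drawContours(hm,[cv2.convexHull(ct)],-1,1,-1)
P=W[cv2.erode(hm,np.ones((3,3)))>0];P=P[~np.isnan(P[:,0])]
F=P.copy()
for _ in range(8):
    u,s,vt=np.linalg.svd(F-F.mean(0),full_matrices=False);k=abs((P-F.mean(0))@vt[2])
    F=P[k<max(.0015,1.5*np.median(k))]
nrm=vt[2]*np.sign(vt[2][2]);ax=vt[0]*np.sign(vt[0][2]);print("F",len(F),len(P),"n",nrm,"ax",ax,"tilt",np.degrees(np.arccos(ax[2])),"az lean",np.degrees(np.arctan2(-ax[1],-ax[0])))
# rect in face coords
e2=np.cross(ax,nrm);A=W[hm>0];A=A[~np.isnan(A[:,0])];o=F.mean(0);A=A[abs((A-o)@nrm)<.004]
Q=np.c_[(A-o)@ax,(A-o)@e2].astype(np.float32)*1000;r=cv2.minAreaRect(Q);print(r,np.percentile(Q,[1,50,99],axis=0))
top=[(o+ax*t*.001).round(4) for t in np.percentile(Q[:,0],[1,99])];print(top)
# stem pixels
g=cv2.cvtColor(c["color"],cv2.COLOR_RGB2GRAY);print(g[118:166:6,362:392])
E
```

```text
F 1089 1476 n [0.85549622 0.08649    0.51053471] ax [-0.50731657 -0.05747707  0.85984085] tilt 30.701281830848487 az lean 6.463835417480762
((-4.803276062011719, -0.4453153610229492), (73.45654296875, 27.09103012084961), 0.8293318748474121) [[-40.42919678 -13.14832424]
 [  2.83673191   0.56066537]
 [ 30.84253456  12.64806751]]
[array([ 0.519 , -0.0869,  0.1556]), array([ 0.4828, -0.091 ,  0.2169])]
[[185 181 186 201 221 229 229 224 217 201 177 155 140 125 114 110 108 109
  109 110 108 109 112 113 120 129 143 161 189 215]
 [236 237 241 244 245 245 241 220 180 174 173 186 224 242 245 242 238 225
  194 151 124 119 118 121 122 121 122 124 124 127]
 [243 244 244 244 244 245 241 225 188 173 175 173 191 227 241 245 245 245
  245 245 244 244 240 223 184 149 141 141 139 142]
 [244 243 245 245 244 245 244 240 217 175 172 175 175 204 233 244 244 245
  245 245 245 244 245 245 245 242 222 175 156 154]
 [244 244 244 244 244 244 244 242 230 192 173 172 175 179 219 240 245 244
  245 245 245 244 245 245 245 245 242 224 184 167]
 [244 244 245 244 244 244 244 245 241 225 188 174 175 173 183 221 241 244
  244 244 245 244 244 244 245 240 221 186 176 176]
 [244 244 244 244 245 244 244 244 244 240 218 176 173 174 172 191 227 242
  245 245 244 244 242 230 207 190 190 186 186 188]
 [244 244 244 244 244 244 244 244 244 241 225 187 170 173 173 174 200 216
  209 195 188 189 190 190 191 192 190 192 193 192]]
```

```bash
cat >> h.py <<'E'
AX=np.array([-.5073,-.0575,.8598]);AX/=np.linalg.norm(AX);NX=np.array([.8555,.0865,.5105]);NX-=AX*(NX@AX);NX/=np.linalg.norm(NX)
RG=np.stack([NX,np.cross(-AX,NX),-AX],1);OT=np.array([.5154,-.0872,.1461])
def grasp(t): return OT+AX*(.027+t)
E
python3 -c "
from h import *
print(RG.round(3))
for t in (.14,.08,0): print(grasp(t),goal(grasp(t),RG))
print(ctrl.read_state()['qpos'])"
```

```text
[[ 0.855  0.104  0.507]
 [ 0.086 -0.995  0.058]
 [ 0.511 -0.005 -0.86 ]]
[ 0.43067732 -0.09680291  0.28969266] (array([-0.2074,  0.2743,  0.359 ]), array([-0.0064,  0.171 ,  0.0285]))
[ 0.46111661 -0.09335276  0.23810248] (array([-0.0544,  0.2871,  0.6168]), array([-0.0064,  0.171 ,  0.0285]))
[ 0.50170232 -0.08875257  0.16931558] (array([0.1497, 0.3042, 0.9604]), array([-0.0064,  0.171 ,  0.0285]))
[-2.96174952e-01 -2.71029044e-01  1.90432021e+00  4.65519868e-04
  1.51011960e+00  1.08019377e+00]
```

{"fn": "apply_moves", "kwargs": {
  "motion": [
    [[-0.05, 0.07, 0.06, 0, 0.035, 0.005, 0.8], [-0.1, 0.14, 0.12, 0, 0.07, 0.01, 0.8], [-0.15, 0.2, 0.2, -0.003, 0.105, 0.02, 0.8], [-0.18, 0.25, 0.28, -0.005, 0.14, 0.025, 0.8], [-0.207, 0.274, 0.359, -0.006, 0.171, 0.0285, 0.8], [-0.207, 0.274, 0.359, -0.006, 0.171, 0.0285, 0.8], [-0.207, 0.274, 0.359, -0.006, 0.171, 0.0285, 0.8], [-0.207, 0.274, 0.359, -0.006, 0.171, 0.0285, 0.8], [-0.207, 0.274, 0.359, -0.006, 0.171, 0.0285, 0.8], [-0.207, 0.274, 0.359, -0.006, 0.171, 0.0285, 0.8], [-0.207, 0.274, 0.359, -0.006, 0.171, 0.0285, 0.8], [-0.207, 0.274, 0.359, -0.006, 0.171, 0.0285, 0.8]]
  ]
}}

```text
time: 13.43
position: [0.4314, -0.0975, 0.2919]
ee_rot: [-0.016, 0.963, 0.05, 0.265]
force: [0.6, 0.1, 0.2]
width: 0.0682
gripper_force: 0.0
```

```bash
python3 -c "
from h import *
c=cam('wrist');save(c,'w8.png')
for t in (.14,.06,0): print(goal(grasp(t),RG))
print(pose()[0],ctrl.read_state()['qpos'])"
```

```text
(array([-0.0061, -0.0038,  0.0065]), array([ 0.0001, -0.0006,  0.0001]))
(array([-0.0068, -0.0038,  0.4065]), array([ 0.0001, -0.0006,  0.0001]))
(array([-0.0074, -0.0039,  0.7065]), array([ 0.0001, -0.0006,  0.0001]))
[ 0.43113747 -0.09752047  0.29143396] [-0.66876042 -0.61816778  2.32094158  0.42180388  1.07751982  0.66576706]
```

```bash
cat >> h.py <<'E'
def handle(tool=True,zmin=.13):
    c=cam("wrist")
    if tool: Wd=cloud(c);c["T"]=np.array(c["hand_eye"])
    W=cloud(c);Wd=Wd if tool else W
    hsv=cv2.cvtColor(c["color"],cv2.COLOR_RGB2HSV)
    m=(((hsv[...,0]<6)|(hsv[...,0]>174))&(hsv[...,1]>150)&(hsv[...,2]>60)&(Wd[...,2]>zmin)).astype(np.uint8)
    n,l,st,ce=cv2.connectedComponentsWithStats(m);i=min([k for k in range(1,n) if st[k,4]>300],key=lambda k:np.nanmedian(c["depth"][l==k]))
    hm=np.zeros_like(m);pts=cv2.convexHull(np.argwhere(l==i)[:,::-1].astype(np.int32));cv2.drawContours(hm,[pts],-1,1,-1)
    P=W[hm>0];P=P[~np.isnan(P[:,0])];return c,st[i],P
E
python3 - <<'E'
from h import *
c,st,P=handle();print(st,np.percentile(P,[2,50,98],axis=0).round(4))
for z0,z1 in((.06,.09),(.09,.12),(.12,.15),(.15,.18),(.18,.21)):
    k=(P[:,2]>z0)&(P[:,2]<z1)
    if k.sum()>20: print(z0,k.sum(),np.percentile(P[k,1],[3,97]).round(4),np.median(P[k,0]).round(4))
E
```

```text
[300 220  35  39 773] [[-6.700e-03 -1.210e-02  8.260e-02]
 [ 5.200e-03  1.000e-04  9.430e-02]
 [ 7.300e-03  1.270e-02  1.541e-01]]
0.06 164 [-0.0082  0.009 ] -0.0006
0.09 780 [-0.012   0.0122] 0.0048
0.12 238 [-0.0116  0.0128] 0.0065
0.15 48 [-0.0073  0.0108] 0.0063
```

{"fn": "apply_moves", "kwargs": {
  "motion": [
    [[-0.007, -0.004, 0.1, 0, 0, 0, 0.8], [-0.007, -0.004, 0.25, 0, 0, 0, 0.8], [-0.007, -0.004, 0.4, 0, 0, 0, 0.8], [-0.007, -0.004, 0.52, 0, 0, 0, 0.8], [-0.007, -0.004, 0.62, 0, 0, 0, 0.8], [-0.007, -0.004, 0.69, 0, 0, 0, 0.8], [-0.007, -0.004, 0.69, 0, 0, 0, 0.8], [-0.007, -0.004, 0.69, 0, 0, 0, 0.8], [-0.007, -0.004, 0.69, 0, 0, 0, 0.8], [-0.007, -0.004, 0.69, 0, 0, 0, 0.8], [-0.007, -0.004, 0.69, 0, 0, 0, 0.8]]
  ]
}}

```text
time: 14.45
position: [0.4998, -0.0896, 0.1729]
ee_rot: [-0.016, 0.963, 0.049, 0.266]
force: [0.7, 0.3, -0.3]
width: 0.0684
gripper_force: 0.0
```

```bash
python3 - <<'E'
from h import *
c,st,P=handle();print(st,np.percentile(P,[2,50,98],axis=0).round(4));print(goal(grasp(0),RG),ctrl.read_state()['force'])
E
```

```text
[ 279  278   78  111 4543] [[-0.0031 -0.0126 -0.0531]
 [ 0.0071  0.0003 -0.0364]
 [ 0.0087  0.0132  0.0174]]
(array([-0.0001, -0.0026,  0.0196]), array([ 0.0006, -0.0011, -0.0002])) [ 0.02518835  0.22506839 -0.6528596 ]
```

{"fn": "apply_moves", "kwargs": {
  "motion": [
    [[0, 0, 0, 0, 0, 0, 0.6], [0, 0, 0, 0, 0, 0, 0.4], [0, 0, 0, 0, 0, 0, 0.2], [0, 0, 0, 0, 0, 0, 0.1], [0, 0, 0, 0, 0, 0, 0.1], [0, 0, 0, 0, 0, 0, 0.1], [0, 0, 0, 0, 0, 0, 0.1], [0, 0, 0, 0, 0, 0, 0.1], [0, 0, 0, 0, 0, 0, 0.1]]
  ],
  "force": 60
}}

```text
time: 15.25
position: [0.4997, -0.0894, 0.1717]
ee_rot: [-0.016, 0.963, 0.049, 0.265]
force: [-0.1, -1.8, 1.7]
width: 0.0272
gripper_force: 59.0
```

```bash
python3 - <<'E'
from h import *
c,st,P=handle();print(st,np.percentile(P,[2,50,98],axis=0).round(4));s=ctrl.read_state();print(s['width'],s['force'],s['position'])
E
```

```text
[ 278  277   79  112 4774] [[-0.0025 -0.0133 -0.0539]
 [ 0.0078 -0.0001 -0.0368]
 [ 0.0094  0.0133  0.0162]]
0.027295787668832738 [-0.66985609 -1.80398636  0.73651291] [ 0.4997176  -0.08934629  0.171692  ]
```

{"fn": "apply_moves", "kwargs": {
  "motion": [
    [[0, 0, -0.05, 0, 0, 0, 0.1], [0, 0, -0.12, 0, 0, 0, 0.1], [0, 0, -0.22, 0, 0, 0, 0.1], [0, 0, -0.34, 0, 0, 0, 0.1], [0, 0, -0.46, 0, 0, 0, 0.1], [0, 0, -0.58, 0, 0, 0, 0.1], [0, 0, -0.66, 0, 0, 0, 0.1], [0, 0, -0.68, 0, 0, 0, 0.1], [0, 0, -0.68, 0, 0, 0, 0.1], [0, 0, -0.68, 0, 0, 0, 0.1]]
  ]
}}

```text
time: 16.13
position: [0.43, -0.0965, 0.2868]
ee_rot: [-0.017, 0.963, 0.049, 0.264]
force: [-0.2, 0.3, -1.5]
width: 0.0272
gripper_force: 59.0
```

```bash
python3 - <<'E'
from h import *
s=ctrl.read_state();print(s['width'],s['force'],s['position'],s['qpos'])
print(goal([.46,-.05,.37],Rdown(15)));print(goal([.50,.10,.37],Rdown(23.6)))
E
```

```text
0.027225417501529636 [-0.2313587   0.26906424 -1.52487273] [ 0.43000444 -0.0965258   0.28683902] [-0.66832737 -0.61880918  2.32901454  0.42250558  1.07269329  0.6650361 ]
(array([ 0.3603, -0.2189, -0.2679]), array([ 0.0113, -0.1704, -0.0499]))
(array([ 0.5951, -0.9444, -0.1225]), array([ 0.0242, -0.1695, -0.0966]))
```

{"fn": "apply_moves", "kwargs": {
  "motion": [
    [[0.08, -0.04, -0.1, 0.002, -0.03, -0.01, 0.1], [0.18, -0.1, -0.2, 0.005, -0.07, -0.02, 0.1], [0.27, -0.16, -0.25, 0.008, -0.105, -0.035, 0.1], [0.36, -0.22, -0.268, 0.011, -0.14, -0.05, 0.1], [0.4, -0.37, -0.24, 0.014, -0.17, -0.06, 0.1], [0.45, -0.52, -0.21, 0.018, -0.17, -0.07, 0.1], [0.5, -0.67, -0.18, 0.021, -0.17, -0.08, 0.1], [0.55, -0.82, -0.145, 0.024, -0.17, -0.097, 0.1], [0.595, -0.944, -0.122, 0.024, -0.17, -0.097, 0.1], [0.595, -0.944, -0.122, 0.024, -0.17, -0.097, 0.1], [0.595, -0.944, -0.122, 0.024, -0.17, -0.097, 0.1], [0.595, -0.944, -0.122, 0.024, -0.17, -0.097, 0.1], [0.595, -0.944, -0.122, 0.024, -0.17, -0.097, 0.1]]
  ]
}}

```text
time: 17.22
position: [0.5001, 0.0991, 0.37]
ee_rot: [0.001, 0.979, 0.205, -0.001]
force: [-0.4, 0.2, -0.5]
width: 0.0273
gripper_force: 59.2
```

```bash
python3 - <<'E'
from h import *
c,st,P=handle();np.savez("pics/w9.npz",**c);save(c,"w9.png");print(st,np.percentile(P,[2,50,98],axis=0).round(4))
s=ctrl.read_state();print(s['width'],s['force'],s['position'])
# face plane in tool frame
F=P
for _ in range(8):
    u,sv,vt=np.linalg.svd(F-F.mean(0),full_matrices=False);k=abs((P-F.mean(0))@vt[2]);F=P[k<max(.001,1.5*np.median(k))]
print("normal",vt[2],"ax",vt[0],len(F))
# predicted tip pixel & stem
for z in (.024,.06,.09,.129): 
    p=c["T"][:3,:3].T@(np.array([0,0,z])-c["T"][:3,3]);print(z,p[0]/p[2]*c["fx"]+c["cx"],p[1]/p[2]*c["fy"]+c["cy"])
g=cv2.cvtColor(c["color"],cv2.COLOR_RGB2GRAY)
for v in range(170,285,8): print(v,g[v,302:336])
print(goal([.5274,.2116,.37],Rdown(23.6)))
E
```

```text
[ 278  277   78  111 4682] [[-0.0024 -0.0132 -0.0538]
 [ 0.0078 -0.0001 -0.0367]
 [ 0.0093  0.0132  0.0165]]
0.027038159651715857 [-0.34026101  0.5471782  -1.45325558] [0.50011179 0.09889501 0.37037785]
normal [ 0.99999098  0.0012405  -0.00406258] ax [0.00404957 0.01031582 0.99993859] 4291
0.024 316.9288153740646 287.6297650746336
0.06 316.84858620940753 264.0741354336808
0.09 316.798840273729 249.4685136252764
0.129 316.749201385704 234.89432147079378
170 [183 183 183 183 182 182 183 183 183 176 152 122 114 124 152 174 178 171
 136  78  32  29  25  24  23  21  19  31  35  39  38  38  39  43]
178 [183 185 184 184 183 182 185 183 176 156 129 115 122 151 171 179 174 138
  80  35  19  23  19  16  20  20  20  22  19  19  21  23  58 106]
186 [175 177 177 175 178 176 162 141 122 118 121 137 158 174 175 170 145 109
  95  95  95 102 109 118 127 143 156 161 164 172 181 185 186 183]
194 [182 178 176 158 136 122 121 120 130 156 174 178 173 151 110  76  59  51
  45  43  36  34  33  29  30  26  27  23  21  19  18  22  22  23]
202 [124 121 123 126 127 142 164 177 178 175 154 110  56  31  35  38  4
[... 747 characters left out ...]
  67]
250 [ 24  21  13  18  22  22  24  17  20  19  22  34  69 101 113 118 110 104
  95  87  70  50  28  23  21  25  24  40  48  63  74  74  73  77]
258 [ 22  21  23  25  19  17  18  20  21  23  28  49  86 111 118 115 108 102
  95  86  73  51  33  36  56  63  72  74  76  74  77  76  59  36]
266 [28 19 23 22 23 21 19 19 21 19 17 16 22 20 20 21 23 23 20 20 21 23 26 31
 39 44 59 76 68 39 22 21 21 24]
274 [30 37 38 35 38 37 39 33 34 35 35 35 40 35 35 37 38 36 36 36 39 37 38 36
 36 41 36 40 37 35 36 28 21 21]
282 [47 47 46 50 46 49 46 52 47 47 51 47 49 43 54 48 50 47 50 47 46 49 50 49
 41 47 49 44 47 51 45 47 45 46]
(array([ 3.505e-01, -4.619e-01,  2.000e-04]), array([ 0.0007,  0.0006, -0.0001]))
```

```bash
python3 - <<'E'
from h import *
c=dict(np.load("pics/w9.npz"));g=cv2.cvtColor(c["color"],cv2.COLOR_RGB2GRAY);print(g[222:240,316:321].mean(1).astype(int), g[255:272,318])
def pr(q):
    p=c["T"][:3,:3].T@(np.array(q)-c["T"][:3,3]);return p[0]/p[2]*c["fx"]+c["cx"],p[1]/p[2]*c["fy"]+c["cy"]
for x in(-.002,0,.002):print(x,pr([x+.003,0.0012,.129]),pr([x+.003,0.0012,.127]))
E
```

```text
[ 18  19  22  19  19  20  22  27  56  87 101 105 108 107 107 107 107 107] [111 110 108 108 109 107 107 109  97  59  20  23  31  39  39  37  38]
-0.002 (np.float64(318.1587531076928), np.float64(233.7641912158319)) (np.float64(318.1705524560125), np.float64(234.41083445383242))
0 (np.float64(318.1613080820611), np.float64(231.49784971408053)) (np.float64(318.1731504646051), np.float64(232.13047677859927))
0.002 (np.float64(318.1638741127793), np.float64(229.22170088707142)) (np.float64(318.1757597924422), np.float64(229.84018382979352))
```

{"fn": "apply_moves", "kwargs": {
  "motion": [
    [[0.08, -0.1, 0, 0, 0, 0, 0.1], [0.16, -0.21, 0, 0, 0, 0, 0.1], [0.24, -0.32, 0, 0, 0, 0, 0.1], [0.31, -0.42, 0, 0, 0, 0, 0.1], [0.348, -0.465, 0, 0, 0, 0, 0.1], [0.348, -0.465, 0, 0, 0, 0, 0.1], [0.348, -0.465, 0, 0, 0, 0, 0.1], [0.348, -0.465, 0, 0, 0, 0, 0.1], [0.348, -0.465, 0, 0, 0, 0, 0.1], [0.348, -0.465, 0, 0, 0, 0, 0.1], [0.348, -0.465, 0, 0, 0, 0, 0.1], [0.348, -0.465, 0, 0, 0, 0, 0.1]]
  ]
}}

```text
time: 18.27
position: [0.5267, 0.2123, 0.371]
ee_rot: [0.001, 0.979, 0.205, 0.0]
force: [0.2, -0.2, -0.5]
width: 0.0273
gripper_force: 59.3
```

```bash
python3 - <<'E'
from h import *
c=cam("wrist");np.savez("pics/w10.npz",**c);save(c,"w10.png");p,Rm=pose();print(p)
E0=np.array([.5278,.2117,.1643]);u,v=proj(c,E0);print("eye pred px",u,v)
W=cloud(c);P=W.reshape(-1,3);dk=.5910*D-.0174*L;m=(abs((P[:,:2]-dk)@D)<.035)&(abs((P[:,:2]-dk)@L)<.012)&(P[:,2]<.18)&(P[:,2]>.15);print("plate z",np.nanmedian(P[m,2]),m.sum())
g=cv2.cvtColor(c["color"],cv2.COLOR_RGB2GRAY);u0,v0=int(u)-16,int(v)-16;s=g[v0:v0+33,u0:u0+33];print(v0,u0)
for i,r in enumerate(s): print(v0+i,"".join("#" if x<75 else "+" if x<130 else "." for x in r))
print(goal([*(E0[:2]-.0009*D+.0007*L),.27],Rdown(23.6)))
E
```

```text
[0.52667162 0.21239914 0.37098236]
eye pred px 317.06098305095793 214.09804050200486
plate z 0.16284526148938305 1444
198 301
198 .................................
199 .................................
200 .................................
201 .................................
202 .................................
203 .................................
204 .................................
205 .................................
206 ...............++................
207 ............+++##++++............
208 ...........+#########+...........
209 ..........+##+++++++##+..........
210 .........++#++......+#++.........
211 .........+#+.........+#+.........
212 .........+++..........+#+........
213 ........+#+...........+#+........
214 ........+#+...........+++........
215 ........+#+...........+#+........
216 ........+#+...........+++........
217 .........+++..........+++........
218 .........+#+.........+#+.........
219 .........++#++......+##+.........
220 ...........+#+++++++#++..........
221 ............+#######++...........
222 .............+++++++.............
223 .................................
224 .................................
225 .................................
226 .................................
227 .................................
228 .................................
229 .................................
230 .................................
(array([-5.000e-04,  6.000e-04,  5.049e-01]), array([0.0008, 0.0001, 0.0001]))
```

{"fn": "apply_moves", "kwargs": {
  "motion": [
    [[0, 0, 0.12, 0, 0, 0, 0.1], [0, 0, 0.24, 0, 0, 0, 0.1], [0, 0, 0.33, 0, 0, 0, 0.1], [0, 0, 0.36, 0, 0, 0, 0.1], [0, 0, 0.36, 0, 0, 0, 0.1], [0, 0, 0.36, 0, 0, 0, 0.1], [0, 0, 0.36, 0, 0, 0, 0.1], [0, 0, 0.36, 0, 0, 0, 0.1], [0, 0, 0.36, 0, 0, 0, 0.1], [0, 0, 0.38, 0, 0, 0, 0.1], [0, 0, 0.4, 0, 0, 0, 0.1], [0, 0, 0.42, 0, 0, 0, 0.1], [0, 0, 0.44, 0, 0, 0, 0.1], [0, 0, 0.46, 0, 0, 0, 0.1], [0, 0, 0.48, 0, 0, 0, 0.1], [0, 0, 0.48, 0, 0, 0, 0.1], [0, 0, 0.48, 0, 0, 0, 0.1], [0, 0, 0.48, 0, 0, 0, 0.1]]
  ]
}}

```text
time: 19.82
position: [0.5268, 0.2126, 0.275]
ee_rot: [0.001, 0.979, 0.205, 0.0]
force: [0.2, 0.8, 0.2]
width: 0.0273
gripper_force: 59.2
```

```bash
python3 - <<'E'
from h import *
c,st,P=handle();print(st,np.percentile(P,[2,50,98],axis=0).round(4));s=ctrl.read_state();print(s['position'],s['force'],s['torque'])
E0=np.array([.5278,.2117,.164]);print(goal([*(E0[:2]-.0007*D+.0005*L),.190],Rdown(23.6)))
E
```

```text
[ 278  277   78  112 4659] [[-0.0025 -0.0131 -0.0539]
 [ 0.0077 -0.     -0.0371]
 [ 0.0093  0.0132  0.0155]]
[0.52686275 0.21256243 0.27512432] [-0.3446058  -0.23810239 -0.85657119] [ 0.00997913 -0.02177025  0.01612149]
(array([-0.0009,  0.0022,  0.4256]), array([0.0008, 0.0001, 0.0003]))
```

The stem is in with no force showing. I'll lower it to the collar.

{"fn": "apply_moves", "kwargs": {
  "motion": [
    [[0, 0.001, 0.06, 0, 0, 0, 0.1], [0, 0.002, 0.12, 0, 0, 0, 0.1], [0, 0.002, 0.18, 0, 0, 0, 0.1], [0, 0.002, 0.24, 0, 0, 0, 0.1], [0, 0.002, 0.3, 0, 0, 0, 0.1], [0, 0.002, 0.35, 0, 0, 0, 0.1], [0, 0.002, 0.39, 0, 0, 0, 0.1], [0, 0.002, 0.41, 0, 0, 0, 0.1], [0, 0.002, 0.42, 0, 0, 0, 0.1], [0, 0.002, 0.42, 0, 0, 0, 0.1], [0, 0.002, 0.42, 0, 0, 0, 0.1], [0, 0.002, 0.42, 0, 0, 0, 0.1], [0, 0.002, 0.42, 0, 0, 0, 0.1]]
  ]
}}

```text
time: 20.95
position: [0.5271, 0.212, 0.1918]
ee_rot: [0.001, 0.979, 0.205, 0.0]
force: [-2.8, -1.1, 5.1]
width: 0.0274
gripper_force: 59.7
```

```bash
python3 - <<'E'
from h import *
c,st,P=handle();print(np.percentile(P,[2,50,98],axis=0).round(4));s=ctrl.read_state();print(s['position'],s['force'],s['torque'])
E
```

```text
[[-0.0025 -0.0131 -0.0542]
 [ 0.0077 -0.0001 -0.0372]
 [ 0.0093  0.0132  0.0152]]
[0.5270726  0.21194217 0.19175182] [-3.40251589 -1.17408263  4.77408502] [-0.19148028  0.58719445  0.00947346]
```

{"fn": "apply_moves", "kwargs": {
  "motion": [
    [[0, 0, 0.005, 0, 0, 0, 0.1], [0, 0, 0.01, 0, 0, 0, 0.1], [0, 0, 0.015, 0, 0, 0, 0.1], [0, 0, 0.015, 0, 0, 0, 0.1], [0, 0, 0.015, 0, 0, 0, 0.1], [0, 0, 0.015, 0, 0, 0, 0.1]]
  ]
}}

```text
time: 21.5
position: [0.527, 0.2119, 0.191]
ee_rot: [0.002, 0.979, 0.205, -0.0]
force: [-7.6, -1.4, 14.5]
width: 0.0275
gripper_force: 61.1
```

```bash
python3 - <<'E'
from h import *
c,st,P=handle();print(np.percentile(P,[2,50,98],axis=0).round(4));s=ctrl.read_state();print(s['position'],s['force'],s['torque'])
E0=np.array([.5278,.2117]);print((s['position'][:2]-E0)@D,(s['position'][:2]-E0)@L)
E
```

```text
[[-0.0025 -0.0131 -0.0542]
 [ 0.0077 -0.0001 -0.0373]
 [ 0.0092  0.0132  0.0153]]
[0.52701249 0.21189996 0.19100643] [-7.08797813 -2.22227454 13.18621809] [-0.48212996  1.39866917  0.02896125]
-0.000641585471207651 0.0004985175232264377
```

{"fn": "apply_moves", "kwargs": {
  "motion": [
    [[0, 0, -0.005, 0, 0, 0, 0.1], [0, 0, -0.005, 0, 0, 0, 0.1], [0, 0, -0.005, 0, 0, 0, 0.3], [0, 0, -0.005, 0, 0, 0, 0.5], [0, 0, -0.005, 0, 0, 0, 0.8], [0, 0, -0.005, 0, 0, 0, 0.8], [0, 0, -0.005, 0, 0, 0, 0.8], [0, 0, -0.005, 0, 0, 0, 0.8], [0, 0, -0.005, 0, 0, 0, 0.8]]
  ]
}}

```text
time: 22.3
position: [0.5268, 0.2119, 0.1884]
ee_rot: [0.001, 0.979, 0.205, -0.0]
force: [0.1, 0.1, 0.1]
width: 0.0683
gripper_force: 0.0
```

```bash
python3 - <<'E'
from h import *
c,st,P=handle();print(np.percentile(P,[2,50,98],axis=0).round(4));s=ctrl.read_state();print(s['position'],s['force'],s['width'])
F=P
for _ in range(8):
    u,sv,vt=np.linalg.svd(F-F.mean(0),full_matrices=False);k=abs((P-F.mean(0))@vt[2]);F=P[k<max(.001,1.5*np.median(k))]
print("normal",vt[2],"ax",vt[0],len(F))
E
```

```text
[[-0.006  -0.012  -0.0554]
 [ 0.0053  0.0006 -0.0392]
 [ 0.0082  0.0134  0.0121]]
[0.52687893 0.21194197 0.18852135] [-0.23136876  0.23109549  1.37907929] 0.06833801897300269
normal [-0.9982254  -0.01137387  0.0584524 ] ax [-0.05857653  0.01090515 -0.99822336] 4960
```

{"fn": "apply_moves", "kwargs": {
  "motion": [
    [[0, 0, -0.05, 0, 0, 0, 0.8], [0, 0, -0.12, 0, 0, 0, 0.8], [0, 0, -0.22, 0, 0, 0, 0.8], [0, 0, -0.34, 0, 0, 0, 0.8], [0, 0, -0.46, 0, 0, 0, 0.8], [0, 0, -0.6, 0, 0, 0, 0.8], [0, 0, -0.75, 0, 0, 0, 0.8], [-0.15, 0, -0.85, 0, 0, 0, 0.8], [-0.3, 0, -0.9, 0, 0, 0, 0.8], [-0.3, 0, -0.9, 0, 0, 0, 0.8], [-0.3, 0, -0.9, 0, 0, 0, 0.8], [-0.3, 0, -0.9, 0, 0, 0, 0.8]]
  ]
}}

```text
time: 23.35
position: [0.4719, 0.1884, 0.3691]
ee_rot: [0.001, 0.979, 0.205, 0.0]
force: [-1.3, 0.1, -0.6]
width: 0.0684
gripper_force: 0.0
```

```bash
python3 - <<'E'
from h import *
c,st,P=handle(tool=False);print(pose()[0],st,np.percentile(P,[2,50,98],axis=0).round(4));np.savez("pics/w11.npz",**c);save(c,"w11.png")
F=P
for _ in range(8):
    u,sv,vt=np.linalg.svd(F-F.mean(0),full_matrices=False);k=abs((P-F.mean(0))@vt[2]);F=P[k<max(.001,1.5*np.median(k))]
print("normal",vt[2],"ax",vt[0],len(F))
W=cloud(c).reshape(-1,3);dk=.5910*D-.0174*L;x=(W[:,:2]-dk)@D;y=(W[:,:2]-dk)@L
for a in (-.045,.005,.015,.025,.035,.045): 
    m=(abs(x-a)<.004)&(abs(y)<.015)&(W[:,2]>.14);print(a,m.sum(),np.nanmedian(W[m,2]))
E
```

```text
[0.47204075 0.18840457 0.36831497] [301 156  33  19 480] [[0.5164 0.1989 0.2356]
 [0.5256 0.2111 0.2388]
 [0.5342 0.2232 0.2478]]
normal [-0.00101351  0.01420588  0.99989858] ax [-0.37406972  0.92730154 -0.01355363] 372
-0.045 206 0.16065917790385817
0.005 270 0.1627712488200164
0.015 268 0.16332415341919418
0.025 277 0.16365364349135242
0.035 279 0.16417038290209784
0.045 330 0.1650621526132049
```

```bash
python3 - <<'E'
from h import *
c=dict(np.load("pics/w11.npz"));g=cv2.cvtColor(c["color"],cv2.COLOR_RGB2GRAY);dk=.5910*D-.0174*L
for x in (.040,.043,.046,.048,.050,.053): print(x,[int(g[int(round(proj(c,[*(dk+x*D+y*L),.166])[1])),int(round(proj(c,[*(dk+x*D+y*L),.166])[0]))]) for y in(-.012,-.004,0,.004,.012)])
t=cam("top");t0=dict(np.load("pics/top0.npz"));W=cloud(t);W0=cloud(t0);b=(slice(240,285),slice(345,385))
for w in(W,W0): m=abs(w[b][...,2]-.1405)<.005;print("mug rim",m.sum(),w[b][m].mean(0))
d=cv2.absdiff(t["color"],t0["color"]).max(2);print("bystander diff",[(d[r]>60).mean().round(3) for r in ((slice(190,215),slice(322,348)),(slice(185,222),slice(378,418)),(slice(182,222),slice(436,480)))])
E
```

```text
0.04 [182, 176, 184, 182, 182]
0.043 [183, 175, 183, 180, 181]
0.046 [182, 95, 94, 99, 179]
0.048 [169, 44, 44, 52, 169]
0.05 [147, 43, 40, 54, 188]
0.053 [103, 44, 43, 50, 110]
mug rim 157 [ 0.5390296  -0.0896753   0.13965863]
mug rim 130 [ 0.54520866 -0.08461873  0.13949125]
bystander diff [np.float64(0.0), np.float64(0.0), np.float64(0.0)]
```

The tongue is out over the plate, the mug is upright and the bystanders have not moved, so I'm handing in.

```bash
python3 -c "
from cell import ctrl
print(ctrl.hand_in())"
```

```text
the job is handed in; nothing more can be done
None
```

I handed the job in at about 23.5 s, and the hand-in returned no verdict: the bracket is locked with the tongue out over it, the thermometer stands released in the hole (about 3° off upright), the mug is upright and the bottle and jars are unmoved.

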